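Bed the leaf on two faces of a gilded frame block

ROBOT

A 6-joint arm with a two-finger parallel gripper is mounted at the origin on the work surface. World frame = base frame: x ahead of the robot, y to its left, z up, the work surface at z = 0. Lengths are in m, angles in degrees, forces in N, time in s.
With the tool pointing down it reaches from about 0.35 to 0.875 m from the base axis. Payload 4.2 kg.
Tool frame: the origin (TCP) lies midway between the tips of the shut fingers; the grasp point (between the pads) lies 19 mm behind it; z points along the fingers, y is the line along which they close (so a half turn about z gives the same grasp; the last joint's range is limited). The gripper opens to 87 mm and grips with 3 to 60 N. Pads are 19 mm wide; open, the fingers measure 117 mm over their backs; the gripper's body (75 mm by 190 mm) begins 51 mm behind the grasp point.
Start: joints at [-60.298, 22.042, 0.453, 0, -68.411, -14.817], TCP at [0.161, -0.604, 0.223] pointing down, gripper open.
Joint ranges: [-179.83, 179.83], [-69.29, 118.12], [-61.27, 80.66], [-181.25, 117.63], [-171.15, -9.14], [-177.46, 177.46]. Speed limits (degrees/s): [159.86, 159.86, 180, 180, 180, 180].

INTERFACE

Orientations are given as a 3x3 rotation matrix whose columns are the frame's x, y, z axes.
In Python, from station import * gives the robot as it stands.
- The arm moves only by the tool move_arm, never from a script. Its argument "targets" is text: rows parted by semicolons, each of 4 numbers parted by spaces: the shift along the world's x, y, z in units of 25 mm (1.0 is 25 mm), then the turn about the world's z in units of 5 degrees (1.0 is 5 degrees). In form: tx ty tz spin; .... A call has 1 to 10 rows; each row shifts and turns the commanded pose from where the row before left it; what a row does not reach is not made up. A row lasts 1/12 s, in which the tool goes at most 41.7 mm and 7.16 degrees, less where a joint would pass 70% of its speed; a pose out of reach is approached as far as the arm can. A call is refused whole if a number of a shift passes 1 or a number of a turn 1, either way. A call with a gripper value outside its range is refused whole. "gripper" is the finger opening in mm, from 0 to 87, set as the call begins (left out, the last holds). The fingers move at their own pace and stop on an object; the grip force is fixed at half the most. Time passes only in rows, so rows that do not move let the fingers close. It gives the time, the measured TCP pose, the force, the opening and the grip force at its end, in the units of the state.
- sense(): the state, without advancing time (a new reading comes with each control period).
- capture(name): name is "scene" or "top" or "wrist"; returns a dict with "image" (480x640x3 uint8, blue, green, red), "fx", "fy", "cx", "cy" (pixels), "D" ([k1, k2, p1, p2, k3] as OpenCV has them; the pictures are not rectified), "world_from_camera" (4x4, takes a point from camera to world coordinates); the wrist camera has in their place "hand_eye" (4x4, takes a point from camera to tool coordinates, whose origin is the TCP and whose axes are the flange's). Camera axes: x right, y up, looking along -z (the intrinsics and any distortion apply to the point x, -y, -z); pixel columns grow to the right and rows downward; lengths in m; the calibration is good to about 2 mm. A picture is of the moment at which its call begins: read the wrist's pose just before it. There is no depth.
- finish_job(): hands the job in; it is judged then, once.
The state is a dict: "time_s": time; "joints": joint angles; "joint_velocities": joint speeds; "effort": joint torques, N m; "tcp_pos": TCP position; "ee_rot": TCP orientation; "wrist_force": force on the tool from outside, world axes, zero at the start; "moment": the same for the moment, N m; "gripper_width": opening from 0.0 (shut) to 1.0 (fully open); "gripper_force": force on a finger pad.
Only numpy, scipy, OpenCV 4.12 (cv2) and the standard library are available. Lean on these libraries where they do the work, as an engineer would, in place of code of your own. Each camera call takes 0.05 s, during which the arm holds its last target. There are 200 camera calls.

TASK

Pick up the square frame block on its wooden stick and press its gold face gently, flat and centred, against the leaning sprung pad so that the pad sinks about a centimetre for a moment; then turn the block and press its silver face in the same way. Finally set the block down gently, standing upright and wholly on the cork drying board, let go, and leave the other things on the bench undisturbed.

Things in the scene. Friction and masses are not known exactly. Their poses are not given: they have to be found in the camera images.
- block: Workpiece: red-brown 50 mm cube with a square wooden handling stick, 22 x 22 mm, 75 mm long, upright on its top (125 mm tall in all, about 0.18 kg). Its side towards its own +x is gold leaf, towards +y silver leaf, the others bare; each leaf laps 12 mm onto the top, so it shows from above. Origin: centre of the underside; z up along the stick. Starts upright on the bench.
- gold_face (a point): Centre of the block's gold face (25 mm from the block's axis towards its +x, 25 mm above the underside); axes as the block's.
- silver_face (a point): Centre of the block's silver face (25 mm from the block's axis towards its +y, 25 mm above the underside); axes as the block's.
- stick_grip (a point): Point on the axis of the stick, 100 mm above the block's underside: a good height to grip it; the stick's faces are square to the block's axes.
- stand: Green steel stand fixed to the bench, foot 120 x 110 x 12 mm, 150 mm tall, carrying the sprung pad. The pad faces the stand's own +x side, away from the robot, and leans back 30 degrees from upright, so that it looks outward and 30 degrees up. Origin: centre of the foot's underside.
- pad_face (a point): Centre of the tan leather face of the sprung pad, 80 mm wide (its y) by 70 mm along the slope (its x, pointing down the slope); z is the outward normal of the face. About 125 mm above the bench; it moves with the pad.
- pad (a joint): How far the pad is pressed in along its normal, m: 0 at rest, 0.018 at its stop. The spring needs about 1.5 N to start and 4.5 N at 0.010.
- board: Square cork drying board with dark edges, 150 x 150 x 12 mm, lying fixed on the bench. Origin: centre of its underside; its top is 12 mm higher.
- majolica: Bystander: cream earthenware jar, 100 mm across, 130 mm tall.
- gesso: Bystander: white lidded jar, 60 mm across, 75 mm tall.
- brush: Bystander: flat brush lying on the bench, 160 mm long.
- mug: Bystander: blue mug, 76 mm across, 85 mm tall.
- rosette: Bystander: small round gilded rosette, 90 mm across, 28 mm tall.
- leaf_box: Bystander: cardboard box, 90 x 90 x 30 mm.
- burnisher: Bystander: burnisher with red-brown handle lying on the bench, 190 mm long, 18 mm thick.
- mallet: Bystander: hammer lying on the bench, 200 mm long.
Things that resemble listed ones, but are neither listed nor needed, are in the scene too. There is more than one size of the board; the job needs the middle-sized.

How it is judged:
By the outcome, as a careful person would: the job done as asked, in the order asked, and still so for the second after the job is handed in, with the robot touching nothing.
It also fails if it takes over 59 s, if anything falls off the work surface, if the arm or the gripper's body presses on something with over 40 N, if the wrist force passes 120 N, or if a joint passes its speed limit or range.

## Working session

There is one attempt and no reset: what is moved stays moved. The work goes in short steps, Python scripts to look and compute and a tool call to move; the robot and the scene stay as the last step left them, time stands still between calls to the robot, and variables do not carry over. Pictures are saved under pics/ and viewed, at most 10 in all, crops included, and the job is handed in when it is done.

Besides the shell and the picture viewer there is one more tool, called as name(argument=value, ...) on one line, values as JSON. move_arm: Moves the arm, as the interface text tells. Its arguments: {"type":"object","properties":{"targets":{"type":"string"},"gripper":{"type":"number"}},"required":["targets"]}

```bash
ls; mkdir -p pics; python3 - <<'E'
from station import *
import cv2,numpy as np
s=sense();print(s['time_s'],s['tcp_pos'],s['ee_rot'])
for n in("scene","top"):
    c=capture(n);cv2.imwrite(f'pics/{n}0.png',c['image']);print({k:v for k,v in c.items() if k!='image'})
E
```

```text
pics
0.0 [ 0.16042136 -0.60343068  0.22144698] [[-9.66479544e-01 -2.56742818e-01 -6.44743919e-04]
 [-2.56743615e-01  9.66477218e-01  2.12192245e-03]
 [ 7.83419599e-05  2.21632853e-03 -9.99997541e-01]]
{'fx': 516.936189453026, 'fy': 516.936189453026, 'cx': 320.2393157821026, 'cy': 238.68658108627505, 'D': array([-0.05549902,  0.        ,  0.        ,  0.        ,  0.        ]), 'world_from_camera': array([[ 0.86752006, -0.26605289,  0.42026755,  1.11497834],
       [ 0.49688324,  0.50212557, -0.70779726, -0.92217945],
       [-0.02271557,  0.82285222,  0.56780123,  0.83163806],
       [ 0.        ,  0.        ,  0.        ,  1.        ]])}
{'fx': 614.5986664849801, 'fy': 614.5986664849801, 'cx': 333.17692717822285, 'cy': 243.6276279685444, 'D': array([-0.12040198,  0.        ,  0.        ,  0.        ,  0.        ]), 'world_from_camera': array([[-0.00433072,  0.99315167, -0.11675186,  0.38781856],
       [-0.99998037, -0.00377237,  0.00500287,  0.00205517],
       [ 0.00452818,  0.11677124,  0.99314852,  1.73219619],
       [ 0.        ,  0.        ,  0.        ,  1.        ]])}
```

View pics/scene0.png

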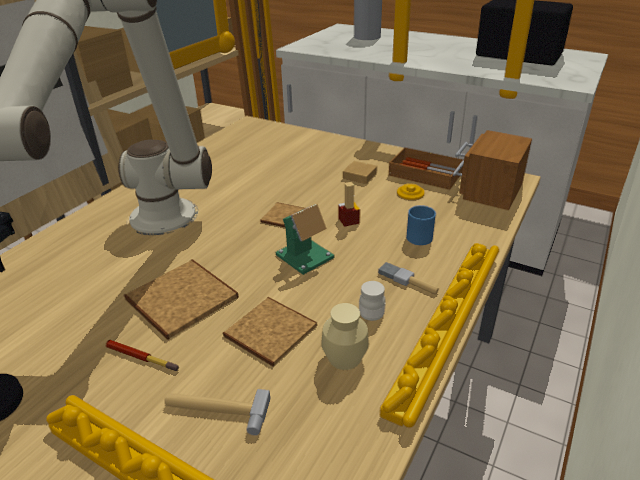

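View pics/top0.png

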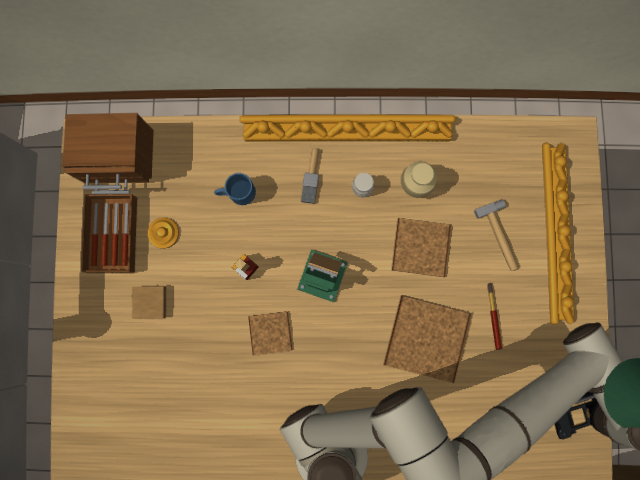

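The scene view shows the block at about (348,210), the stand (305,245) and three boards: large (182,297), middle (270,330) and small (287,215). In the top view they are block (245,266), stand (323,275), middle board (422,248), large board (428,338) and small board (270,333).

Possible confusions, top pixels:
- **Block:** the leaf box (149,302), the cabinet (108,147) and the rosette (163,233) are the wrong shape. The only cube with a stick is at (245,266).
- **Board:** I choose the middle-sized one at (422,248).

Next I'll check these choices in one close crop.

```bash
cat > h.py <<'E'
import cv2,numpy as np
def ray(c,uv,T=None):
    T=c['world_from_camera'] if T is None else T
    K=np.array([[c['fx'],0,c['cx']],[0,c['fy'],c['cy']],[0,0,1]])
    p=cv2.undistortPoints(np.array(uv,float).reshape(-1,1,2),K,c['D']).reshape(-1,2)
    d=np.c_[p[:,0],-p[:,1],-np.ones(len(p))]@T[:3,:3].T
    return T[:3,3],d
def plane(c,uv,z,T=None):
    o,d=ray(c,uv,T); return o+d*((z-o[2])/d[:,2])[:,None]
def proj(c,P,T=None):
    T=c['world_from_camera'] if T is None else T
    q=(np.atleast_2d(P)-T[:3,3])@T[:3,:3]
    K=np.array([[c['fx'],0,c['cx']],[0,c['fy'],c['cy']],[0,0,1]])
    return cv2.projectPoints(np.c_[q[:,0],-q[:,1],-q[:,2]],np.zeros(3),np.zeros(3),K,c['D'])[0].reshape(-1,2)
E
python3 - <<'E'
from station import *
from h import *
t=capture('top');s=capture('scene')
def crop(im,x,y,w,h,f): return cv2.resize(im[y:y+h,x:x+w],(w*f,h*f),interpolation=cv2.INTER_CUBIC)
T=t['image'];S=s['image']
a=np.hstack([crop(T,220,240,50,50,6),crop(T,288,240,70,50,6)[:, :420]])
b=np.hstack([crop(S,325,170,50,60,5),crop(S,265,190,75,60,5)[:,:375]])
b=np.hstack([b,np.zeros((300,a.shape[1]-b.shape[1],3),np.uint8)])
cv2.imwrite('pics/c1.png',np.vstack([a,b]))
hsv=cv2.cvtColor(T,cv2.COLOR_BGR2HSV)
g=cv2.inRange(hsv,(65,80,20),(95,255,255));g[:, 400:]=0
cs=max(cv2.findContours(g,0,2)[0],key=cv2.contourArea)
bx=cv2.boxPoints(cv2.minAreaRect(cs));print('stand px',bx.round(1).tolist());W=plane(t,bx,.012);print(W.round(4).tolist(),W.mean(0))
# board: approximate by darker than bench, blob near (422,248)
m=cv2.inRange(hsv,(0,0,0),(180,255,150));m=cv2.morphologyEx(m,cv2.MORPH_CLOSE,np.ones((5,5)));m=cv2.morphologyEx(m,cv2.MORPH_OPEN,np.ones((5,5)))
for q in((422,248),(428,338),(270,333)):
  for c in cv2.findContours(m,0,2)[0]:
    if cv2.pointPolygonTest(c,q,False)>0:
        bx=cv2.boxPoints(cv2.minAreaRect(c));W=plane(t,bx,.012);print(q,cv2.contourArea(c),W.round(4).tolist(),W.mean(0),np.linalg.norm(W[1]-W[0]),np.linalg.norm(W[2]-W[1]))
E
```

```text
stand px [[297.29998779296875, 288.8999938964844], [310.8999938964844, 249.39999389648438], [346.79998779296875, 261.79998779296875], [333.20001220703125, 301.20001220703125]]
[[0.463, 0.0942, 0.012], [0.5738, 0.0562, 0.012], [0.5386, -0.0446, 0.012], [0.4282, -0.0061, 0.012]] [0.50089284 0.02492962 0.012     ]
(422, 248) 2883.5 [[0.5134, -0.1668, 0.012], [0.6652, -0.1874, 0.012], [0.6455, -0.3475, 0.012], [0.4935, -0.3252, 0.012]] [ 0.57938518 -0.25671136  0.012     ] 0.1531975982918265 0.161306835455642
(428, 338) 160243.0 [[1.3671, 1.0401, 0.012], [1.3574, -0.9712, 0.012], [-0.088, -0.8744, 0.012], [-0.0827, 0.9472, 0.012]] [0.63845911 0.03542334 0.012     ] 2.011341231920009 1.4486717147810864
(270, 333) 1629.5 [[0.3888, 0.2341, 0.012], [0.4035, 0.1148, 0.012], [0.2924, 0.1007, 0.012], [0.2778, 0.2193, 0.012]] [0.3406339  0.16724159 0.012     ] 0.12016954053884392 0.11192432488688016
```

View pics/c1.png

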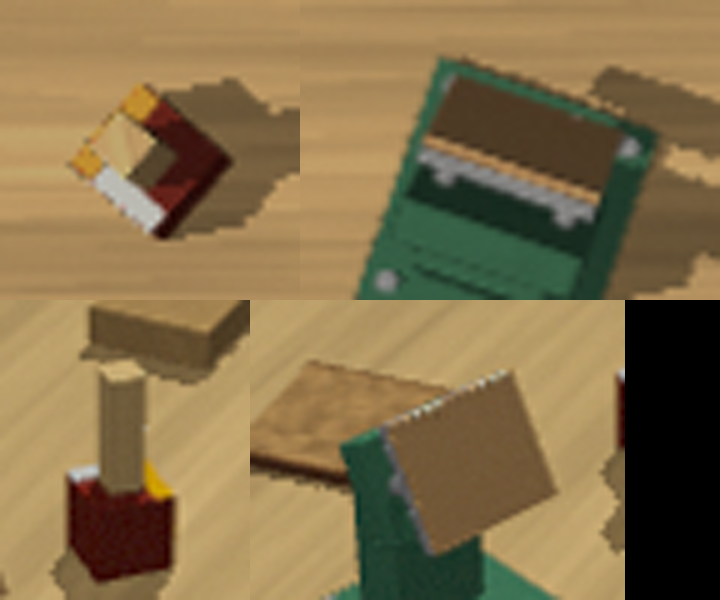

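The crop shows the block's gold lap towards the top view's upper left and silver towards its lower left. The pad leather's corners are clear in both views. I'll triangulate them.

```bash
python3 - <<'E'
from station import *
from h import *
t=capture('top');s=capture('scene')
A=[(314.7,253),(342.2,260.8),(338,272.5),(309.2,263.3)];B=[(326,228.4),(301.4,240.6),(292,215.6),(317.4,204.4)]
def tri(a,b):
    o1,d1=ray(t,a);o2,d2=ray(s,b);R=[]
    for x,y in zip(d1,d2):
        k=np.linalg.lstsq(np.c_[x,-y],o2-o1,rcond=None)[0];p=o1+k[0]*x;q=o2+k[1]*y;R.append((p+q)/2);print(np.linalg.norm(p-q).round(4),end=' ')
    return np.array(R)
P=tri(A,B);print(P.round(4).tolist(),'c',P.mean(0))
n=np.cross(P[2]-P[0],P[3]-P[1]);n/=np.linalg.norm(n);print('n',n, 'yaw',np.degrees(np.arctan2(n[1],n[0])))
yy=P[0]-P[1]+P[3]-P[2];print('y dir yaw',np.degrees(np.arctan2(yy[1],yy[0]))-90)
f=lambda l,z:plane(t,[(220+x/6,240+y/6) for x,y in l],z).round(4)
g=f([(148,85),(68,165)],.05);print('gold edge',g)
print('right/bottom',f([(232,160),(160,238)],.05).tolist(),f([(232,160),(160,238)],0).tolist())
print('sticktop',f([(122,145)],.125),f([(118,112),(88,145),(120,180),(155,148)],.125).tolist())
# scene: stick top centre & lowest corner
sc=[(325+x/5,170+(y-300)/5) for x,y in [(122,370),(100,580)]]
print(plane(s,sc[:1],.125),plane(s,sc[1:],0))
E
```

```text
0.0038 0.0032 0.0004 0.0047 [[0.557, 0.0445, 0.0934], [0.5327, -0.0311, 0.094], [0.4986, -0.0181, 0.1505], [0.5249, 0.0576, 0.1497]] c [0.52829597 0.01320805 0.12190592]
n [-0.80419443  0.26346383 -0.53278338] yaw 161.86057762605006
y dir yaw -18.46702147497703
gold edge [[0.5573 0.2376 0.05  ]
 [0.5205 0.274  0.05  ]]
right/bottom [[0.5226, 0.1986, 0.05], [0.4869, 0.2313, 0.05]] [[0.5266, 0.2044, 0.0], [0.4899, 0.2381, 0.0]]
sticktop [[0.5233 0.2382 0.125 ]] [[0.5378, 0.2402, 0.125], [0.5234, 0.2532, 0.125], [0.508, 0.2389, 0.125], [0.522, 0.2237, 0.125]]
[[0.52930651 0.23463873 0.125     ]] [[0.53108296 0.20537043 0.        ]]
```

move_arm(targets=".43 .98 .1 .2;.43 .98 .1 .2;.43 .98 .1 .2;.43 .98 .1 .2;.43 .98 .1 .2;.43 .98 .1 .2;.43 .98 .1 .2;.43 .98 .1 .2;.43 .98 .1 .2;.43 .98 .1 .2", gripper=87)

```text
time_s: 1.13
tcp_pos: [0.2683, -0.3578, 0.2478]
ee_rot: [[-0.907, -0.421, 0.0], [-0.421, 0.907, -0.0], [-0.0, -0.0, -1.0]]
wrist_force: [-0.6, 0.2, 0.1]
gripper_width: 0.999
gripper_force: 0.0
```

move_arm(targets=".43 .98 0 .2;.43 .98 0 .2;.43 .98 0 .2;.43 .98 0 .2;.43 .98 0 .2;.43 .98 0 .2;.43 .98 0 .2;.43 .98 0 .2;.43 .98 0 .2;.43 .98 0 .2")

```text
time_s: 1.97
tcp_pos: [0.3758, -0.1127, 0.2478]
ee_rot: [[-0.82, -0.573, 0.001], [-0.573, 0.82, 0.0], [-0.001, -0.0, -1.0]]
wrist_force: [0.5, 0.3, -0.4]
gripper_width: 1.001
gripper_force: 0.0
```

move_arm(targets=".43 .98 0 .2;.43 .98 0 .2;.43 .98 0 .2;.43 .98 0 .2;.43 .98 0 .2;.43 .98 0 .2;.43 .98 0 .2;.43 .98 0 .2;.43 .98 0 .2;.43 .98 0 .2")

```text
time_s: 2.8
tcp_pos: [0.4833, 0.1323, 0.2476]
ee_rot: [[-0.708, -0.707, 0.0], [-0.707, 0.708, 0.0], [-0.0, 0.0, -1.0]]
wrist_force: [0.0, -0.5, 0.2]
gripper_width: 1.001
gripper_force: 0.0
```

move_arm(targets=".4 .9 0 .1;.4 .9 0 0;.4 .9 0 0;.3 .9 0 0;0 0 0 0;0 0 0 0")

```text
time_s: 3.3
tcp_pos: [0.5205, 0.2218, 0.2468]
ee_rot: [[-0.701, -0.713, -0.001], [-0.713, 0.701, -0.001], [0.001, 0.0, -1.0]]
wrist_force: [0.1, 0.3, -0.1]
gripper_width: 1.002
gripper_force: 0.0
```

```bash
cat >> h.py <<'E'
def wT(s,c):
    T=np.eye(4);T[:3,:3]=s['ee_rot'];T[:3,3]=s['tcp_pos'];return T@c['hand_eye']
E
python3 - <<'E'
from station import *
from h import *
s=sense();c=capture('wrist');T=wT(s,c)
print(s['time_s'],s['tcp_pos'],np.degrees(np.arctan2(s['ee_rot'][1,1],s['ee_rot'][0,1])),s['joints'].round(1) if hasattr(s['joints'],'round') else s['joints'],s['wrist_force'])
cv2.imwrite('pics/w1.png',c['image']);print(T.round(3).tolist());print(proj(c,[[.523,.237,.125],[.523,.237,.05],[.539,.255,.05]],T))
E
```

```text
3.3 [0.52054277 0.22182384 0.24684817] 135.45819865252665 [ 39.5  15.4  -5.7  -0.  -69.  -84. ] [ 0.07523317  0.28688086 -0.08595838]
[[-0.713, -0.668, -0.212, 0.461], [0.701, -0.68, -0.215, 0.164], [-0.0, -0.302, 0.953, 0.409], [0.0, 0.0, 0.0, 1.0]]
[[327.86689846 243.54567659]
 [326.25163724 220.89338451]
 [327.24445413 242.43041322]]
```

View pics/w1.png

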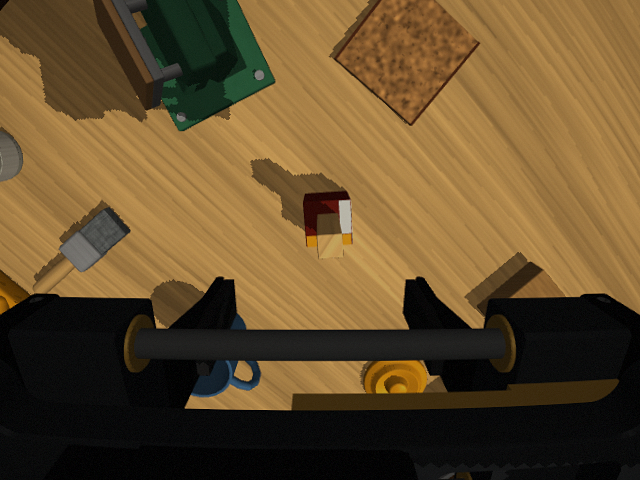

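The wrist view shows the block at (328,220), with its edges in line with the image axes. The gold lap's outer edge is near row 246 and silver is on the right side, so the yaw is right.

```bash
python3 - <<'E'
from station import *
from h import *
s=sense();c=capture('wrist');T=wT(s,c);I=c['image']
h=cv2.cvtColor(I,cv2.COLOR_BGR2HSV)[180:275,280:380]
for n,lo,hi in(('gold',(15,170,120),(30,255,255)),('silver',(0,0,140),(180,45,255)),('red',(0,120,20),(8,255,200)),('red2',(172,120,20),(180,255,200))):
    y,x=np.nonzero(cv2.inRange(h,lo,hi)); 
    if len(x):print(n,len(x),np.percentile(x,[0,5,95,100])+280,np.percentile(y,[0,5,95,100])+180)
e=[(304.5,246),(352.5,244)];P=plane(c,e,.05,T);print(P,P.mean(0), np.degrees(np.arctan2(*(P[0]-P[1])[[1,0]])))
cv2.imwrite('pics/w2.png',cv2.resize(I[180:275,280:380],None,fx=6,fy=6,interpolation=cv2.INTER_CUBIC))
E
```

```text
gold 214 [307. 308. 350. 351.] [234. 235. 246. 247.]
silver 347 [339. 340. 350. 351.] [201. 202. 231. 233.]
red 1035 [304. 306. 342. 352.] [192. 194. 231. 243.]
red2 29 [304. 305. 345. 347.] [192.  193.  221.6 224. ]
[[0.55924999 0.23991855 0.05      ]
 [0.52058935 0.27478152 0.05      ]] [0.53991967 0.25735004 0.05      ] -42.04316350598393
```

View pics/w2.png

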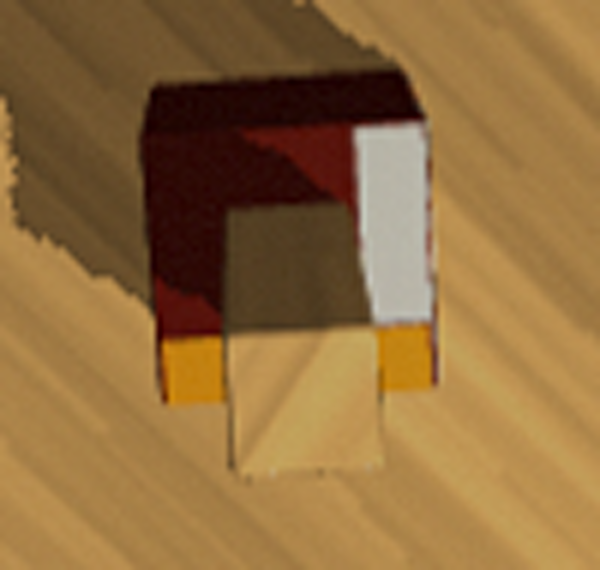

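```bash
python3 - <<'E'
from station import *
from h import *
s=sense();c=capture('wrist');T=wT(s,c)
f=lambda l,z:plane(c,[(280+x/6,180+y/6) for x,y in l],z,T)
q=f([(162,403),(437,387),(427,122),(147,132)],.05);k=f([(228,332),(374,325),(382,468),(235,475)],.125)
yaw=lambda d:np.degrees(np.arctan2(d[1],d[0]))
for n,p in(('blk',q),('stk',k)):print(n,p.mean(0),yaw(p[1]-p[0]),yaw(p[2]-p[3]),yaw(p[0]-p[3]),yaw(p[1]-p[2]),np.linalg.norm(p-np.roll(p,1,0),axis=1))
print(s['tcp_pos'])
E
```

```text
blk [0.52318299 0.2402686  0.05      ] 138.92614347674282 137.50797029637764 47.793225409971264 49.071125213514115 [0.04997132 0.04981738 0.04875591 0.0487209 ]
stk [0.5230994  0.23979936 0.125     ] 138.28502933842458 138.31206846698234 -131.99207244397172 -130.39297566661986 [0.02172939 0.02070461 0.02172486 0.02131092]
[0.52019163 0.22057288 0.24736457]
```

move_arm(targets=".11 .76 0 .57;0 0 -.8 0;0 0 -1 0;0 0 -1 0;0 0 -1 0;0 0 -1 0;0 0 -.8 0;0 0 -.4 0;0 0 -.25 0;0 0 0 0")

```text
time_s: 4.28
tcp_pos: [0.5231, 0.2393, 0.0908]
ee_rot: [[-0.666, -0.746, -0.001], [-0.746, 0.666, -0.001], [0.001, 0.0, -1.0]]
wrist_force: [-0.1, 0.3, -0.7]
gripper_width: 0.997
gripper_force: 0.0
```

move_arm(targets="0 0 0 0;0 0 0 0;0 0 0 0;0 0 0 0;0 0 0 0;0 0 0 0", gripper=0)

```text
time_s: 4.78
tcp_pos: [0.5234, 0.2401, 0.0917]
ee_rot: [[-0.666, -0.746, 0.001], [-0.746, 0.666, 0.0], [-0.001, -0.0, -1.0]]
wrist_force: [-0.3, 0.6, -0.0]
gripper_width: 0.633
gripper_force: 0.0
```

move_arm(targets="0 0 0 0;0 0 0 0;0 0 0 0;0 0 0 0;0 0 0 0;0 0 0 0;0 0 0 0;0 0 0 0;0 0 0 0")

```text
time_s: 5.53
tcp_pos: [0.5233, 0.2399, 0.0912]
ee_rot: [[-0.666, -0.746, -0.0], [-0.746, 0.666, -0.0], [0.0, 0.0, -1.0]]
wrist_force: [1.4, -0.6, -1.4]
gripper_width: 0.25
gripper_force: 29.8
```

move_arm(targets="0 0 .3 0;0 0 .7 0;.5 0 1 1;.5 0 1 1;.5 0 1 1;.5 0 0 1;.5 0 0 1;.5 0 0 1;.5 -.5 0 1;.3 -.5 0 1")

```text
time_s: 6.37
tcp_pos: [0.6188, 0.2151, 0.1908]
ee_rot: [[-0.026, -1.0, -0.001], [-1.0, 0.026, -0.0], [0.0, 0.001, -1.0]]
wrist_force: [-0.1, -0.1, -2.0]
gripper_width: 0.251
gripper_force: 29.9
```

move_arm(targets="0 -.6 0 1;0 -.6 0 1;0 -.6 0 1;0 -.6 0 1;0 -.6 0 1;0 -.6 0 1;0 -.6 0 1;0 -.6 0 1;0 -.6 0 1;0 -.6 0 1")

```text
time_s: 7.2
tcp_pos: [0.6177, 0.0643, 0.1912]
ee_rot: [[0.749, -0.663, -0.001], [-0.663, -0.749, 0.0], [-0.001, 0.001, -1.0]]
wrist_force: [-0.1, -0.8, -2.7]
gripper_width: 0.248
gripper_force: 29.9
```

move_arm(targets="0 -.6 0 1;0 -.6 0 1;0 -.6 0 1;0 -.6 0 1;0 -.5 0 .6;-.3 0 0 0;-.3 0 0 0;-.3 0 0 0;-.1 0 0 0;0 0 0 0")

```text
time_s: 8.03
tcp_pos: [0.5924, -0.0068, 0.1917]
ee_rot: [[0.947, -0.321, 0.0], [-0.321, -0.947, 0.0], [-0.0, -0.0, -1.0]]
wrist_force: [0.1, -0.1, -3.6]
gripper_width: 0.248
gripper_force: 29.9
```

```bash
python3 - <<'E'
from station import *
from h import *
s=sense();w=capture('wrist');c=capture('scene');t=capture('top')
print(s['time_s'],s['tcp_pos'],np.degrees(np.arctan2(s['ee_rot'][1,1],s['ee_rot'][0,1])),s['joints'],s['wrist_force'],s['moment'],s['gripper_force'],s['gripper_width'])
cv2.imwrite('pics/p1.png',np.hstack([cv2.resize(c['image'][130:280,240:390],(400,400)),cv2.resize(w['image'][100:400,170:470],(400,400))]))
E
```

```text
8.0333 [ 0.5923827  -0.0068434   0.19169402] -108.71994714467618 [ 1.49807732e+01  2.02123800e+01 -6.94496742e+00 -1.28780938e-02
 -6.28381993e+01  5.63051584e+01] [ 0.14718953 -0.06449731 -3.64599153] [-0.05841901  0.12442121  0.01659174] 29.903573402843904 0.24845949905128437
```

View pics/p1.png

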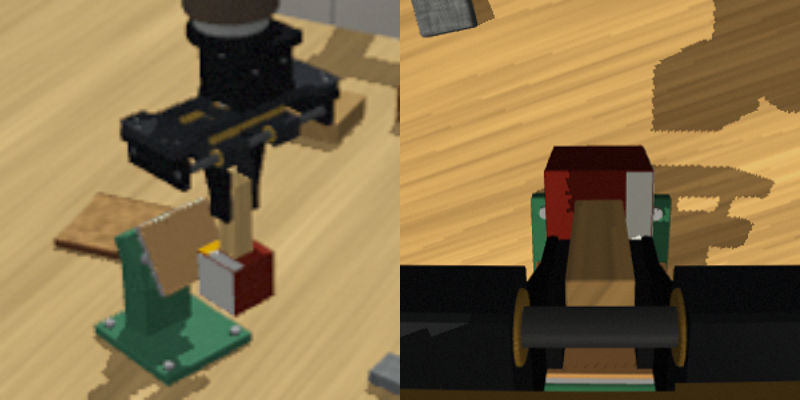

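The composite shows the block held upright in front of the pad, gold face towards the leather. In the wrist crop it is centred across the pad, with silver on the right. I'll approach slowly.

move_arm(targets="-.19 .063 0 0;-.19 .063 0 0;-.19 .063 0 0;-.19 .063 0 0;-.1 .033 0 0;0 0 0 0;0 0 0 0")

```text
time_s: 8.77
tcp_pos: [0.5718, -0.0003, 0.1916]
ee_rot: [[0.947, -0.321, 0.001], [-0.321, -0.947, 0.0], [0.001, -0.0, -1.0]]
wrist_force: [0.7, -0.4, -2.7]
gripper_width: 0.248
gripper_force: 29.9
```

move_arm(targets="-.076 .025 0 0;-.076 .025 0 0;-.076 .025 0 0;-.076 .025 0 0;-.076 .025 0 0;0 0 0 0;0 0 0 0")

```text
time_s: 9.35
tcp_pos: [0.5629, 0.0028, 0.1918]
ee_rot: [[0.947, -0.321, 0.002], [-0.321, -0.947, 0.0], [0.002, -0.001, -1.0]]
wrist_force: [1.7, -0.1, -1.5]
gripper_width: 0.248
gripper_force: 29.9
```

move_arm(targets="-.076 .025 0 0;-.076 .025 0 0;-.076 .025 0 0;0 0 0 0;0 0 0 0")

```text
time_s: 9.77
tcp_pos: [0.5571, 0.0048, 0.1917]
ee_rot: [[0.947, -0.321, 0.002], [-0.321, -0.947, 0.0], [0.001, -0.001, -1.0]]
wrist_force: [3.4, -0.4, -2.0]
gripper_width: 0.248
gripper_force: 30.0
```

```bash
cat > st.py <<'E'
from station import *
from h import *
import sys
s=sense();print(s['time_s'],s['tcp_pos'].round(4) ,s['wrist_force'].round(2),s['moment'].round(3),s['gripper_width'])
c=capture('scene')['image'];w=capture('wrist')['image']
h=cv2.cvtColor(c,cv2.COLOR_BGR2HSV)[150:270,260:380]
m=cv2.inRange(h,(0,140,20),(8,255,200));y,x=np.nonzero(m);print('red',len(x),x.min()+260,x.max()+260,y.min()+150,y.max()+150)
if len(sys.argv)>1: cv2.imwrite(sys.argv[1],np.hstack([cv2.resize(c[130:280,240:390],(400,400)),cv2.resize(w[100:400,170:470],(400,400))]))
E
python3 st.py
```

```text
9.7667 [0.5571 0.0048 0.1917] [ 3.45 -0.35 -2.03] [-0.272 -1.118 -0.12 ] 0.24809434596963684
red 274 261 331 215 241
```

move_arm(targets="-.076 .025 0 0;-.076 .025 0 0;0 0 0 0;0 0 0 0")

```text
time_s: 10.2
tcp_pos: [0.553, 0.0061, 0.1916]
ee_rot: [[0.947, -0.322, 0.001], [-0.322, -0.947, 0.0], [0.001, -0.001, -1.0]]
wrist_force: [3.2, -0.1, -1.4]
gripper_width: 0.245
gripper_force: 30.0
```

```bash
python3 st.py pics/p2.png
```

```text
10.2 [0.553  0.0061 0.1916] [ 3.15 -0.15 -1.38] [-0.066 -1.315 -0.077] 0.24548579453713412
red 266 317 331 215 240
```

View pics/p2.png

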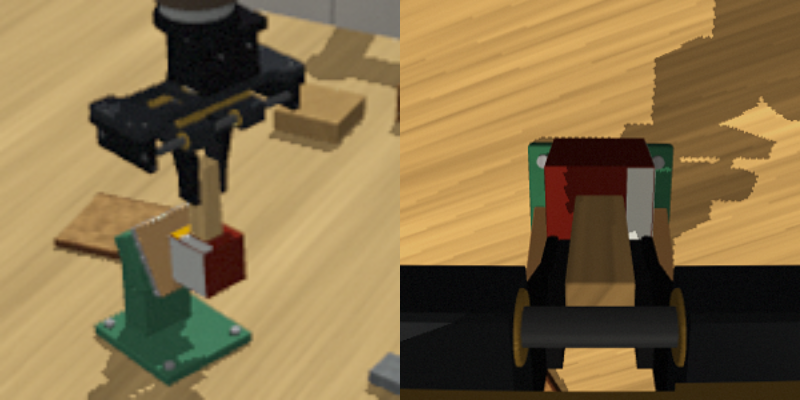

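The p2 view shows the lower gold edge on the pad and the force levelling off at about 3.3 N, which suggests the stick is pivoting in the grip. I'll go on in small steps.

move_arm(targets="-.076 .025 0 0;-.076 .025 0 0;-.076 .025 0 0;0 0 0 0")

```text
time_s: 10.63
tcp_pos: [0.547, 0.008, 0.1916]
ee_rot: [[0.947, -0.322, 0.001], [-0.322, -0.947, 0.0], [0.0, -0.001, -1.0]]
wrist_force: [3.7, 0.3, 0.7]
gripper_width: 0.248
gripper_force: 30.0
```

move_arm(targets="-.076 .025 0 0;-.076 .025 0 0;-.076 .025 0 0;0 0 0 0")

```text
time_s: 10.97
tcp_pos: [0.5412, 0.0099, 0.1916]
ee_rot: [[0.947, -0.321, 0.0], [-0.321, -0.947, 0.0], [0.0, -0.0, -1.0]]
wrist_force: [4.6, 0.6, 0.3]
gripper_width: 0.25
gripper_force: 30.0
```

```bash
python3 st.py pics/p3.png
```

```text
10.9667 [0.5412 0.0099 0.1916] [4.58 0.6  0.25] [ 0.281 -1.345 -0.102] 0.25001279138574567
red 271 261 330 213 238
```

View pics/p3.png

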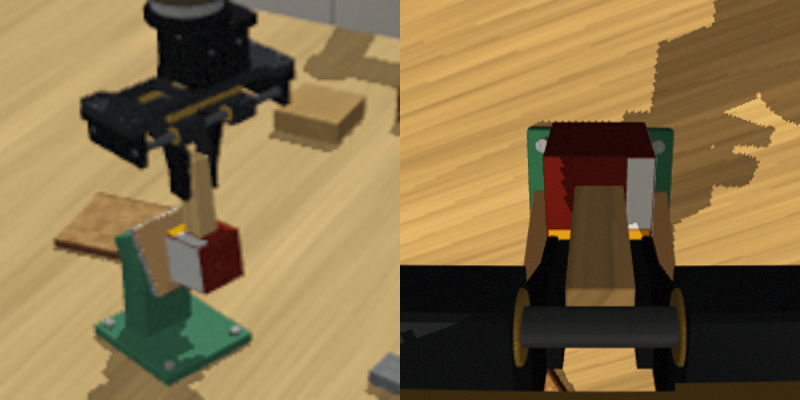

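P3 shows the stick already leaning roughly 10° in the grip and the gold lap at the pad. The pivoting works, so I'll carry on inward and lower a little.

move_arm(targets="-.076 .025 -.01 0;-.076 .025 -.01 0;-.076 .025 -.01 0;-.076 .025 -.01 0;0 0 0 0")

```text
time_s: 11.48
tcp_pos: [0.5336, 0.0123, 0.1906]
ee_rot: [[0.947, -0.321, 0.0], [-0.321, -0.947, 0.0], [0.0, -0.0, -1.0]]
wrist_force: [3.3, 0.5, 1.6]
gripper_width: 0.251
gripper_force: 30.0
```

move_arm(targets="-.076 .025 -.01 0;-.076 .025 -.01 0;-.076 .025 -.01 0;-.076 .025 -.01 0;0 0 0 0")

```text
time_s: 11.9
tcp_pos: [0.5257, 0.0146, 0.1894]
ee_rot: [[0.947, -0.321, -0.0], [-0.321, -0.947, -0.0], [-0.0, 0.0, -1.0]]
wrist_force: [3.6, -0.0, 3.2]
gripper_width: 0.249
gripper_force: 30.0
```

```bash
python3 st.py pics/p4.png
```

```text
11.9 [0.5257 0.0146 0.1894] [ 3.64 -0.01  3.19] [ 0.167 -1.219 -0.006] 0.2492831731277364
red 289 273 328 212 237
```

move_arm(targets="-.076 .025 .03 0;-.076 .025 .03 0;-.076 .025 .03 0;-.076 .025 .03 0;0 0 0 0")

```text
time_s: 12.42
tcp_pos: [0.5177, 0.0172, 0.1917]
ee_rot: [[0.947, -0.322, -0.002], [-0.322, -0.947, 0.0], [-0.002, 0.0, -1.0]]
wrist_force: [4.0, 1.2, -1.3]
gripper_width: 0.252
gripper_force: 30.0
```

```bash
python3 st.py pics/p4.png
```

```text
12.4167 [0.5177 0.0172 0.1917] [ 3.97  1.25 -1.34] [ 3.100e-01 -1.084e+00 -1.000e-03] 0.2516874039507887
red 298 274 329 211 234
```

View pics/p4.png

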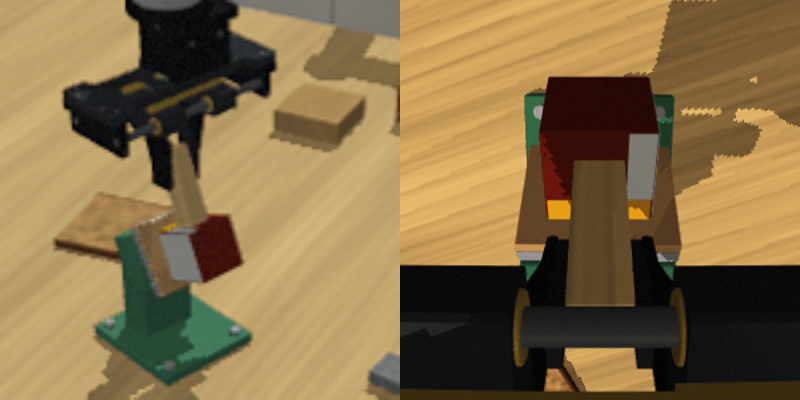

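P4 shows the block tilted most of the way, the gold face nearly flat on the leather and centred across it. From here I'll measure the tilt numerically from the gold lap in the wrist image.

```bash
cat > tilt.py <<'E'
from station import *
from h import *
from scipy.optimize import least_squares
import sys
# leaf: 'g' or 'v'; the pressed face is towards tool -? (face dir f horizontal at zero tilt)
def run(leaf='g',yaw=161.3,G0=.110):
    s=sense();c=capture('wrist');T=wT(s,c)
    h=cv2.cvtColor(c['image'],cv2.COLOR_BGR2HSV)[150:330,250:400]
    m=cv2.inRange(h,(15,170,60),(30,255,255)) if leaf=='g' else cv2.inRange(h,(0,0,110),(180,50,255))
    n,l,st,ce=cv2.connectedComponentsWithStats(m)
    b=[st[i] for i in range(1,n) if st[i][4]>25]
    for q in b: print(q[0]+250,q[1]+150,q[2],q[3],q[4],end=' | ')
    f=np.array([np.cos(np.radians(yaw)),np.sin(np.radians(yaw)),0]);z=np.array([0,0,1.])
    G=s['tcp_pos']-.019*s['ee_rot'][:,2]
    def pt(th,d,x,zz):
        a=np.radians(th);ff=f*np.cos(a)-z*np.sin(a);zz_=z*np.cos(a)+f*np.sin(a);return G+ff*x+zz_*(zz-G0-d)
    if b:
        y0=min(q[1] for q in b)+150-.0;y1=max(q[1]+q[3] for q in b)+150
        F=lambda p:np.array([proj(c,pt(p[0],p[1],.013,.05),T)[0,1]-y0,proj(c,pt(p[0],p[1],.025,.05),T)[0,1]-y1])
        r=least_squares(lambda p:F([p[0],0]),[15.]);r2=least_squares(F,[15.,0.],x_scale=[1,.001])
        print('\nrows',y0,y1,'theta d=0',r.x,r.fun,'theta,d',r2.x)
        th=r.x[0];fc=pt(th,0,.025,.025);print('face centre',fc.round(4))
        u=np.array([.949,-.317,0]);P0=np.array([.5293,.0142,.1235]);nn=u*.866+z*.5;D=fc-P0
        print('rel pad: normal %.1f  downslope %.1f  lateral %.1f mm'%(1e3*D@nn,1e3*D@(u*.5-z*.866),1e3*D@np.array([.317,.949,0])))
    print(s['time_s'],s['tcp_pos'].round(4),s['wrist_force'].round(1))
run(*( [sys.argv[1],float(sys.argv[2])] if len(sys.argv)>1 else []))
E
python3 tilt.py
```

```text
281 250 18 15 259 | 341 250 17 15 248 | 257 318 10 12 90 | 378 320 5 10 26 | 
rows 250.0 330 theta d=0 [0.24882994] [ 32.60902701 -30.50459476] theta,d [ 1.74250118 -0.00359581]
face centre [0.4946 0.0251 0.1257]
rel pad: normal -30.4  downslope -20.1  lateral -0.7 mm
12.5167 [0.5179 0.0172 0.1918] [ 2.4  1.  -0.6]
```

Gripper brass was picked up as gold, so I'll limit the rows.

```bash
sed -i 's/\[150:330,250:400\]/[150:305,250:400]/' tilt.py; python3 tilt.py
```

```text
281 250 18 16 262 | 341 250 17 15 248 | 
rows 250.0 266 theta d=0 [20.12475144] [ 0.84214893 -0.7718394 ] theta,d [10.78082115  0.01843118]
face centre [0.5236 0.0153 0.1225]
rel pad: normal -5.5  downslope -2.0  lateral -0.8 mm
12.5667 [0.5181 0.0171 0.1919] [ 2.9  1.2 -0.2]
```

move_arm(targets="-.076 .025 0 0;-.076 .025 0 0;-.076 .025 0 0;0 0 0 0;0 0 0 0")

```text
time_s: 13.03
tcp_pos: [0.5126, 0.0188, 0.1922]
ee_rot: [[0.947, -0.322, -0.001], [-0.322, -0.947, -0.0], [-0.0, 0.001, -1.0]]
wrist_force: [3.6, -2.1, -2.7]
gripper_width: 0.249
gripper_force: 30.0
```

```bash
python3 tilt.py
```

```text
281 246 18 16 260 | 341 247 18 15 243 | 
rows 246.0 262 theta d=0 [22.67484337] [ 1.02909874 -0.93972722] theta,d [11.85564754  0.02097208]
face centre [0.5218 0.0157 0.1231]
rel pad: normal -6.8  downslope -3.5  lateral -1.0 mm
13.0333 [0.5126 0.0188 0.1922] [ 3.6 -2.1 -2.7]
```

move_arm(targets="-.076 .025 -.02 0;-.076 .025 -.02 0;-.076 .025 -.02 0;-.076 .025 -.02 0;0 0 0 0;0 0 0 0")

```text
time_s: 13.58
tcp_pos: [0.5051, 0.0215, 0.1904]
ee_rot: [[0.947, -0.321, -0.0], [-0.321, -0.947, -0.0], [-0.0, 0.0, -1.0]]
wrist_force: [2.9, -0.9, -1.1]
gripper_width: 0.252
gripper_force: 30.0
```

```bash
python3 tilt.py
```

```text
280 241 19 15 267 | 341 242 18 14 240 | 
rows 241.0 256 theta d=0 [26.19432313] [ 0.77795501 -0.70634646] theta,d [13.27106739  0.02443501]
face centre [0.5194 0.0167 0.1221]
rel pad: normal -9.5  downslope -3.9  lateral -0.8 mm
13.5833 [0.5051 0.0215 0.1904] [ 2.9 -0.9 -1.1]
```

move_arm(targets="-.076 .025 -.02 0;-.076 .025 -.02 0;0 0 0 0;0 0 0 0")

```text
time_s: 13.97
tcp_pos: [0.5015, 0.0228, 0.1893]
ee_rot: [[0.947, -0.322, 0.0], [-0.322, -0.947, -0.0], [0.0, -0.0, -1.0]]
wrist_force: [4.3, -1.0, -1.3]
gripper_width: 0.252
gripper_force: 30.0
```

```bash
python3 tilt.py
```

```text
280 239 19 14 251 | 341 239 18 14 241 | 
rows 239.0 253 theta d=0 [27.8194598] [ 0.38355347 -0.3472408 ] theta,d [2.22604589e+01 8.30228353e-03]
face centre [0.5181 0.0172 0.1215]
rel pad: normal -11.0  downslope -4.0  lateral -0.7 mm
13.9667 [0.5015 0.0228 0.1893] [ 4.3 -1.  -1.3]
```

move_arm(targets="-.076 .025 .02 0;-.057 .019 0 0;0 0 0 0;0 0 0 0")

```text
time_s: 14.35
tcp_pos: [0.4985, 0.0238, 0.1899]
ee_rot: [[0.947, -0.322, 0.001], [-0.322, -0.947, -0.0], [0.001, -0.0, -1.0]]
wrist_force: [4.8, -1.8, -1.5]
gripper_width: 0.252
gripper_force: 30.0
```

```bash
python3 tilt.py
```

```text
280 239 19 14 254 | 341 239 18 14 240 | 
rows 239.0 253 theta d=0 [27.86033614] [ 0.38353204 -0.34722183] theta,d [2.23015366e+01 8.30204552e-03]
face centre [0.5152 0.0182 0.1221]
rel pad: normal -13.4  downslope -6.1  lateral -0.7 mm
14.35 [0.4985 0.0238 0.1899] [ 4.8 -1.8 -1.5]
```

Pure translation no longer changes the tilt, so the face is flat on the pad with about 1 cm of sink. I'll retreat along the normal and carry the block to the board.

move_arm(targets=".08 -.027 .05 0;.08 -.027 .05 0;.33 -.11 .2 0;.33 -.11 .2 0;.5 -.16 0 0;.6 -.2 0 0;.6 -.2 0 0;0 -.7 0 0;-.1 -.7 0 0;-.1 -.7 0 0")

```text
time_s: 15.23
tcp_pos: [0.5534, -0.0499, 0.2003]
ee_rot: [[0.947, -0.322, -0.009], [-0.322, -0.947, 0.0], [-0.009, 0.002, -1.0]]
wrist_force: [0.1, 0.3, -2.1]
gripper_width: 0.248
gripper_force: 30.0
```

move_arm(targets="-.1 -.7 0 0;-.1 -.7 0 0;-.1 -.7 0 0;-.1 -.7 0 0;-.1 -.7 0 0;-.1 -.7 0 0;-.1 -.7 0 0;-.1 -.7 0 0;-.1 -.7 0 0;-.1 -.7 0 0")

```text
time_s: 16.07
tcp_pos: [0.5282, -0.2243, 0.2006]
ee_rot: [[0.947, -0.322, -0.008], [-0.322, -0.947, 0.003], [-0.008, -0.0, -1.0]]
wrist_force: [0.3, 0.6, -2.3]
gripper_width: 0.255
gripper_force: 30.0
```

```bash
python3 tilt.py
```

```text
280 239 19 14 249 | 341 240 18 13 225 | 
rows 239.0 253 theta d=0 [27.33993098] [ 0.38372853 -0.34739533] theta,d [2.17799994e+01 8.30265465e-03]
face centre [ 0.5443 -0.2297  0.1326]
rel pad: normal 83.9  downslope 37.9  lateral -226.7 mm
16.0667 [ 0.5282 -0.2243  0.2006] [ 0.3  0.6 -2.3]
```

move_arm(targets="0 -.4 -.5 0;0 0 -1 0;0 0 -1 0;0 0 -.7 0;0 0 -.4 0;0 0 -.1 0;0 0 0 0;0 0 -.06 0;0 0 0 0")

```text
time_s: 16.87
tcp_pos: [0.5318, -0.2345, 0.1094]
ee_rot: [[0.947, -0.321, 0.002], [-0.321, -0.947, -0.0], [0.002, -0.0, -1.0]]
wrist_force: [0.8, -0.4, -2.8]
gripper_width: 0.252
gripper_force: 30.0
```

move_arm(targets="0 0 -.06 0;0 0 -.06 0;0 0 0 0")

```text
time_s: 17.12
tcp_pos: [0.5311, -0.2344, 0.1055]
ee_rot: [[0.947, -0.322, 0.0], [-0.322, -0.947, 0.0], [0.0, -0.0, -1.0]]
wrist_force: [-0.0, 0.1, -2.6]
gripper_width: 0.256
gripper_force: 30.0
```

move_arm(targets="0 0 -.06 0;0 0 -.06 0;0 0 0 0")

```text
time_s: 17.37
tcp_pos: [0.5309, -0.2344, 0.102]
ee_rot: [[0.947, -0.322, -0.001], [-0.322, -0.947, 0.0], [-0.001, 0.0, -1.0]]
wrist_force: [-2.2, -0.7, -2.8]
gripper_width: 0.249
gripper_force: 30.0
```

move_arm(targets="0 0 -.05 0;.15 -.05 .03 0;.15 -.05 .03 0;0 0 0 0")

```text
time_s: 17.7
tcp_pos: [0.54, -0.2374, 0.1028]
ee_rot: [[0.947, -0.321, 0.002], [-0.321, -0.947, -0.001], [0.002, 0.0, -1.0]]
wrist_force: [-1.0, -0.9, -2.7]
gripper_width: 0.25
gripper_force: 30.0
```

move_arm(targets=".15 -.05 .03 0;.15 -.05 .02 0;0 0 0 0")

```text
time_s: 17.95
tcp_pos: [0.5473, -0.2399, 0.1039]
ee_rot: [[0.947, -0.322, 0.001], [-0.322, -0.947, -0.0], [0.001, 0.0, -1.0]]
wrist_force: [-0.1, 0.6, -2.8]
gripper_width: 0.249
gripper_force: 30.0
```

```bash
python3 tilt.py
```

```text
280 239 19 15 261 | 341 240 18 14 242 | 
rows 239.0 254 theta d=0 [27.54953417] [ 0.88090488 -0.79800019] theta,d [13.84724718  0.02567987]
face centre [ 0.5635 -0.2454  0.036 ]
rel pad: normal 55.6  downslope 133.2  lateral -235.5 mm
17.95 [ 0.5473 -0.2399  0.1039] [-0.1  0.6 -2.8]
```

move_arm(targets="-.5 .17 0 0;-.35 .1 0 0;0 0 -.06 0;0 0 -.06 0;0 0 0 0")

```text
time_s: 18.42
tcp_pos: [0.5249, -0.2328, 0.1013]
ee_rot: [[0.947, -0.321, -0.001], [-0.321, -0.947, -0.0], [-0.0, 0.0, -1.0]]
wrist_force: [-1.9, 0.4, 1.2]
gripper_width: 0.251
gripper_force: 30.0
```

move_arm(targets="0 0 -.06 0;0 0 -.06 0;0 0 0 0")

```text
time_s: 18.67
tcp_pos: [0.5251, -0.233, 0.1011]
ee_rot: [[0.947, -0.32, -0.0], [-0.32, -0.947, -0.001], [0.0, 0.001, -1.0]]
wrist_force: [-7.2, 3.9, 16.0]
gripper_width: 0.245
gripper_force: 30.0
```

move_arm(targets="0 0 -.06 0;0 0 0 0")

```text
time_s: 18.83
tcp_pos: [0.5255, -0.2332, 0.101]
ee_rot: [[0.947, -0.32, 0.001], [-0.32, -0.947, -0.002], [0.002, 0.001, -1.0]]
wrist_force: [-8.2, 4.1, 21.8]
gripper_width: 0.253
gripper_force: 30.0
```

move_arm(targets=".15 -.05 .03 0;.15 -.05 .03 0;0 0 0 0")

```text
time_s: 19.08
tcp_pos: [0.5346, -0.2362, 0.1026]
ee_rot: [[0.947, -0.32, 0.004], [-0.32, -0.947, -0.003], [0.005, 0.001, -1.0]]
wrist_force: [-5.2, 3.4, 17.9]
gripper_width: 0.253
gripper_force: 30.0
```

```bash
python3 tilt.py
```

```text
281 249 18 15 259 | 341 249 18 15 256 | 
rows 249.0 264 theta d=0 [21.44456138] [ 0.39024709 -0.3571835 ] theta,d [11.54240576  0.0193916 ]
face centre [ 0.542  -0.2386  0.0334]
rel pad: normal 34.7  downslope 124.1  lateral -235.9 mm
19.0833 [ 0.5346 -0.2362  0.1026] [-5.2  3.4 17.9]
```

move_arm(targets=".15 -.05 .03 0;.15 -.05 .02 0;.15 -.05 .02 0;.15 -.05 .01 0;.15 -.05 0 0;0 0 0 0")

```text
time_s: 19.63
tcp_pos: [0.5543, -0.2427, 0.1037]
ee_rot: [[0.947, -0.32, 0.006], [-0.32, -0.947, -0.003], [0.007, 0.001, -1.0]]
wrist_force: [-1.3, 1.8, 11.7]
gripper_width: 0.25
gripper_force: 30.0
```

```bash
python3 tilt.py
```

```text
281 265 18 16 233 | 341 266 17 14 216 | 
rows 265.0 281 theta d=0 [11.4139108] [ 0.20603556 -0.19093494] theta,d [7.29215753 0.00868406]
face centre [ 0.5469 -0.2402  0.0344]
rel pad: normal 39.7  downslope 125.8  lateral -235.8 mm
19.6333 [ 0.5543 -0.2427  0.1037] [-1.3  1.8 11.7]
```

move_arm(targets=".15 -.05 0 0;.15 -.05 -.02 0;.15 -.05 -.02 0;.15 -.05 -.02 0;.15 -.05 -.02 0;0 0 0 0")

```text
time_s: 20.18
tcp_pos: [0.5734, -0.2491, 0.1012]
ee_rot: [[0.947, -0.32, 0.007], [-0.32, -0.947, -0.003], [0.007, 0.001, -1.0]]
wrist_force: [-0.1, 0.4, 10.1]
gripper_width: 0.25
gripper_force: 30.0
```

```bash
python3 tilt.py
```

```text
20.1833 [ 0.5734 -0.2491  0.1012] [-0.1  0.4 10.1]
```

move_arm(targets=".06 -.02 -.04 0;0 0 0 0;0 0 .06 0;0 0 .06 0;0 0 0 0;0 0 0 0")

```text
time_s: 20.73
tcp_pos: [0.5731, -0.2487, 0.1008]
ee_rot: [[0.947, -0.321, 0.004], [-0.321, -0.947, -0.001], [0.004, 0.0, -1.0]]
wrist_force: [1.4, -0.2, 4.5]
gripper_width: 0.246
gripper_force: 30.0
```

```bash
python3 - <<'E'
from station import *
from h import *
s=sense();print(s['wrist_force'],s['tcp_pos'])
for n in('scene','top'):
    c=capture(n);cv2.imwrite(f'pics/{n}_b.png',c['image'])
    h=cv2.cvtColor(c['image'],cv2.COLOR_BGR2HSV)
    p=proj(c,[[.575,-.25,.04]])[0];x0,y0=int(p[0])-35,int(p[1])-35
    for nm,lo,hi in(('red',(0,130,15),(9,255,210)),('gold',(15,170,100),(30,255,255)),('silver',(0,0,120),(180,45,255))):
        m=cv2.inRange(h[y0:y0+70,x0:x0+70],lo,hi);k,l,st,ce=cv2.connectedComponentsWithStats(m)
        for i in range(1,k):
            if st[i][4]>25:
                r=cv2.minAreaRect(cv2.findContours((l==i).astype(np.uint8),0,2)[0][0])
                print(n,nm,st[i][4],(ce[i]+[x0,y0]).round(1),'box',(cv2.boxPoints(r)+[x0,y0]).round(1).tolist())
E
```

```text
[ 1.39980342 -0.2157077   4.45520836] [ 0.57307978 -0.24870131  0.10083943]
scene red 390 [275.1 319. ] box [[263.7, 302.1], [281.9, 300.1], [285.6, 333.0], [267.3, 335.1]]
scene gold 31 [257.3 306.8] box [[252.6, 307.2], [260.2, 303.4], [261.8, 306.6], [254.2, 310.4]]
scene silver 219 [260.6 319.4] box [[252.9, 309.0], [267.7, 306.9], [271.3, 332.2], [256.5, 334.4]]
top gold 58 [419.8 255.4] box [[410.0, 254.0], [411.3, 250.1], [427.5, 255.5], [426.2, 259.4]]
top silver 147 [389.4 219.5] box [[385.0, 212.0], [394.0, 212.0], [394.0, 231.0], [385.0, 231.0]]
top silver 989 [415.3 227.9] box [[397.0, 242.6], [400.0, 209.7], [437.6, 213.1], [434.6, 246.1]]
```

move_arm(targets="0 0 .05 0;0 0 0 0")

```text
time_s: 21.0
tcp_pos: [0.5713, -0.2481, 0.1008]
ee_rot: [[0.947, -0.322, -0.0], [-0.322, -0.947, 0.0], [-0.0, -0.0, -1.0]]
wrist_force: [1.2, 0.5, 2.8]
gripper_width: 0.249
gripper_force: 30.0
```

move_arm(targets="0 0 0 0;0 0 0 0;0 0 0 0;0 0 0 0;0 0 0 0;0 0 0 0;0 0 .5 0;0 0 1 0;0 0 1 0;0 0 1 0", gripper=75)

```text
time_s: 21.83
tcp_pos: [0.5711, -0.2482, 0.1893]
ee_rot: [[0.947, -0.322, -0.001], [-0.322, -0.947, 0.0], [-0.001, 0.0, -1.0]]
wrist_force: [0.7, -0.1, 0.3]
gripper_width: 0.84
gripper_force: 0.0
```

move_arm(targets="0 0 1 1;0 0 .5 1;0 0 0 1;0 0 0 1;0 0 0 1;0 0 0 1;0 0 0 1;0 0 0 1;0 0 0 1;0 0 0 1")

```text
time_s: 22.67
tcp_pos: [0.5713, -0.2482, 0.226]
ee_rot: [[0.853, 0.522, -0.0], [0.522, -0.853, 0.0], [-0.0, -0.0, -1.0]]
wrist_force: [-0.9, 0.5, -0.8]
gripper_width: 0.858
gripper_force: 0.0
```

move_arm(targets="0 0 0 1;0 0 0 1;0 0 0 1;0 0 0 1;0 0 0 1;0 0 0 1;0 0 0 1;0 0 0 1;0 0 0 0;0 0 0 0")

```text
time_s: 23.5
tcp_pos: [0.5713, -0.2482, 0.226]
ee_rot: [[0.324, 0.946, -0.0], [0.946, -0.324, 0.0], [0.0, -0.0, -1.0]]
wrist_force: [-0.8, -0.1, -0.0]
gripper_width: 0.866
gripper_force: 0.0
```

```bash
cat > blk.py <<'E'
from station import *
from h import *
s=sense();c=capture('wrist');T=wT(s,c);I=c['image'];cv2.imwrite('pics/wb.png',I)
print(s['time_s'],s['tcp_pos'],np.degrees(np.arctan2(s['ee_rot'][1,1],s['ee_rot'][0,1])),s['joints'].round(1),s['wrist_force'])
h=cv2.cvtColor(I,cv2.COLOR_BGR2HSV)
p=proj(c,[[.574,-.249,.062]],T)[0];print('pred',p);x0,y0=int(p[0])-60,int(p[1])-60
for nm,lo,hi in(('red',(0,130,15),(8,255,210)),('gold',(17,170,100),(30,255,255)),('silver',(0,0,110),(180,45,255))):
    m=cv2.inRange(h[y0:y0+120,x0:x0+120],lo,hi);k,l,st,ce=cv2.connectedComponentsWithStats(m)
    for i in range(1,k):
        if st[i][4]>40:
            r=cv2.minAreaRect(cv2.findContours((l==i).astype(np.uint8),0,2)[0][0]);b=cv2.boxPoints(r)+[x0,y0]
            print(nm,st[i][4],b.round(1).tolist(),plane(c,b,.062,T)[:,:2].round(4).tolist())
E
python3 blk.py
```

```text
23.5 [ 0.57133718 -0.24821297  0.22595903] -18.895528258808433 [ -8.6  21.7   0.5  -0.  -68.8 169.7] [-0.76041404 -0.13992564 -0.00947535]
pred [323.5922256  218.02402757]
red 1229 [[297.0, 184.0], [349.0, 184.0], [349.0, 229.0], [297.0, 229.0]] [[0.561, -0.2099], [0.6069, -0.2256], [0.5938, -0.2674], [0.5461, -0.251]]
gold 583 [[296.0, 193.0], [309.0, 193.0], [309.0, 241.0], [296.0, 241.0]] [[0.5572, -0.2176], [0.5688, -0.2216], [0.553, -0.2664], [0.541, -0.2622]]
silver 63 [[339.0, 231.0], [346.0, 231.0], [346.0, 241.0], [339.0, 241.0]] [[0.584, -0.2662], [0.5904, -0.2684], [0.5873, -0.2781], [0.5809, -0.2759]]
```

The block stands upright and square to the tool at (0.573,-0.248), with the gold lap at columns 296–309. I'll regrasp it across the gold axis.

move_arm(targets=".06 -.02 -.5 0;0 0 -1 0;0 0 -1 0;0 0 -1 0;0 0 -.8 0;0 0 -.4 0;0 0 -.22 0;0 0 0 0")

```text
time_s: 24.22
tcp_pos: [0.5727, -0.2487, 0.1023]
ee_rot: [[0.322, 0.947, -0.002], [0.947, -0.322, 0.0], [-0.0, -0.002, -1.0]]
wrist_force: [0.4, -0.5, -0.3]
gripper_width: 0.859
gripper_force: 0.0
```

move_arm(targets="0 0 0 0;0 0 0 0;0 0 0 0;0 0 0 0;0 0 0 0;0 0 0 0;0 0 0 0;0 0 0 0;0 0 0 0;0 0 0 0", gripper=0)

```text
time_s: 25.05
tcp_pos: [0.5731, -0.2488, 0.103]
ee_rot: [[0.322, 0.947, 0.0], [0.947, -0.322, -0.0], [0.0, 0.0, -1.0]]
wrist_force: [-0.1, -0.0, 0.1]
gripper_width: 0.25
gripper_force: 29.9
```

move_arm(targets="0 0 0 0;0 0 0 0;0 0 0 0;0 0 0 0;0 0 .2 0;0 0 .5 0;0 0 .6 0;0 0 1 -1;0 0 1 -1;0 0 .8 -1")

```text
time_s: 25.88
tcp_pos: [0.5725, -0.2487, 0.207]
ee_rot: [[0.559, 0.829, -0.0], [0.829, -0.559, 0.0], [-0.0, -0.0, -1.0]]
wrist_force: [0.9, 0.0, -1.5]
gripper_width: 0.256
gripper_force: 29.9
```

move_arm(targets=".2 .65 0 -1;.2 .65 0 -1;.2 .65 0 -1;.2 .65 0 -1;0 .65 0 -1;0 .65 0 -1;0 .65 0 -1;0 .65 0 -1;0 .65 0 -1;0 .65 0 -1")

```text
time_s: 26.72
tcp_pos: [0.592, -0.0854, 0.205]
ee_rot: [[0.995, 0.104, -0.002], [0.104, -0.995, 0.0], [-0.002, -0.001, -1.0]]
wrist_force: [-0.1, 0.3, -2.7]
gripper_width: 0.25
gripper_force: 29.9
```

move_arm(targets="0 .65 0 -1;0 .65 0 -1;0 .65 0 -1;0 .65 -.3 -1;0 .55 -.4 -1;0 0 -.06 0;0 0 0 0;0 0 0 0")

```text
time_s: 27.38
tcp_pos: [0.5927, -0.0079, 0.1865]
ee_rot: [[0.947, -0.321, -0.001], [-0.321, -0.947, -0.0], [-0.001, 0.001, -1.0]]
wrist_force: [0.5, 0.1, -1.7]
gripper_width: 0.247
gripper_force: 29.9
```

move_arm(targets="-.19 .063 0 0;-.19 .063 0 0;-.19 .063 0 0;-.19 .063 0 0;-.1 .033 0 0;-.1 .033 0 0;0 0 0 0;0 0 0 0")

```text
time_s: 28.05
tcp_pos: [0.5689, 0.0005, 0.1868]
ee_rot: [[0.947, -0.321, 0.0], [-0.321, -0.947, 0.0], [0.0, -0.0, -1.0]]
wrist_force: [0.6, -0.7, -2.1]
gripper_width: 0.251
gripper_force: 29.9
```

```bash
python3 tilt.py v 161.3; python3 st.py
```

```text
272 234 7 10 56 | 361 235 7 10 50 | 
rows 234.0 245 theta d=0 [32.11869029] [-0.8379018   0.75210876] theta,d [ 3.95532177e+01 -7.83458453e-03]
face centre [ 0.5917 -0.0072  0.1205]
rel pad: normal 55.6  downslope 35.6  lateral -0.5 mm
28.05 [5.689e-01 5.000e-04 1.868e-01] [ 0.6 -0.7 -2.1]
28.1 [5.690e-01 5.000e-04 1.866e-01] [-0.53 -0.18 -2.63] [-0.058  0.15  -0.014] 0.2512290019738058
red 486 307 334 222 245
```

move_arm(targets="-.076 .025 0 0;-.076 .025 0 0;-.076 .025 0 0;-.076 .025 0 0;-.076 .025 0 0;-.076 .025 0 0;-.076 .025 0 0;0 0 0 0")

```text
time_s: 28.87
tcp_pos: [0.5557, 0.0049, 0.1869]
ee_rot: [[0.947, -0.321, 0.001], [-0.321, -0.947, 0.0], [0.001, -0.0, -1.0]]
wrist_force: [2.4, -1.1, -1.9]
gripper_width: 0.251
gripper_force: 30.0
```

move_arm(targets="-.076 .025 0 0;-.076 .025 0 0;-.076 .025 0 0;-.076 .025 0 0;-.076 .025 0 0;-.076 .025 0 0;-.076 .025 0 0;0 0 0 0")

```text
time_s: 29.53
tcp_pos: [0.5422, 0.0094, 0.1868]
ee_rot: [[0.947, -0.322, 0.0], [-0.322, -0.947, 0.0], [0.0, -0.0, -1.0]]
wrist_force: [3.3, -1.0, -0.3]
gripper_width: 0.253
gripper_force: 30.0
```

```bash
sed -i "s/    n,l,st,ce=/    if leaf=='v': m[:,:28]=0;m[:,106:]=0\n    n,l,st,ce=/" tilt.py; python3 tilt.py v 161.3
```

```text
342 270 14 10 117 | 
rows 270.0 280 theta d=0 [9.92257811] [-2.98036738  2.76509323] theta,d [ 3.90344881e+01 -3.06988499e-02]
face centre [0.5327 0.0126 0.1178]
rel pad: normal 0.4  downslope 6.8  lateral -0.5 mm
29.5333 [0.5422 0.0094 0.1868] [ 3.3 -1.  -0.3]
```

move_arm(targets="-.076 .025 .01 0;-.076 .025 .01 0;-.076 .025 .01 0;-.076 .025 .01 0;-.076 .025 .01 0;-.076 .025 .01 0;0 0 0 0")

```text
time_s: 30.17
tcp_pos: [0.5305, 0.0132, 0.188]
ee_rot: [[0.947, -0.322, -0.0], [-0.322, -0.947, 0.0], [-0.0, -0.0, -1.0]]
wrist_force: [3.2, -1.5, -1.1]
gripper_width: 0.25
gripper_force: 30.0
```

move_arm(targets="-.076 .025 0 0;-.076 .025 0 0;-.076 .025 0 0;-.076 .025 0 0;-.076 .025 0 0;-.076 .025 0 0;0 0 0 0")

```text
time_s: 30.75
tcp_pos: [0.5191, 0.0167, 0.188]
ee_rot: [[0.947, -0.322, -0.0], [-0.322, -0.947, -0.0], [-0.0, 0.0, -1.0]]
wrist_force: [3.1, -1.0, -2.3]
gripper_width: 0.249
gripper_force: 30.0
```

```bash
python3 tilt.py v 161.3
```

```text
341 250 15 14 198 | 
rows 250.0 264 theta d=0 [20.83225041] [-0.15388555  0.14090786] theta,d [ 2.30738901e+01 -3.21987284e-03]
face centre [0.5256 0.0145 0.1187]
rel pad: normal -5.6  downslope 2.4  lateral -0.8 mm
30.75 [0.5191 0.0167 0.188 ] [ 3.1 -1.  -2.3]
```

move_arm(targets="-.076 .025 0 0;-.076 .025 0 0;-.076 .025 0 0;-.076 .025 0 0;-.076 .025 0 0;0 0 0 0")

```text
time_s: 31.3
tcp_pos: [0.5097, 0.0199, 0.1881]
ee_rot: [[0.947, -0.322, -0.0], [-0.322, -0.947, 0.0], [-0.0, -0.0, -1.0]]
wrist_force: [3.3, -1.6, -2.5]
gripper_width: 0.251
gripper_force: 30.0
```

```bash
python3 tilt.py v 161.3
```

```text
341 244 15 13 183 | 
rows 244.0 257 theta d=0 [24.94903612] [-0.36733224  0.33422589] theta,d [ 2.92285392e+01 -5.44717837e-03]
face centre [0.5222 0.0157 0.1195]
rel pad: normal -8.3  downslope -0.2  lateral -0.8 mm
31.3 [0.5097 0.0199 0.1881] [ 3.3 -1.6 -2.5]
```

move_arm(targets="-.076 .025 0 0;-.076 .025 0 0;0 0 0 0;0 0 0 0")

```text
time_s: 31.68
tcp_pos: [0.5061, 0.0211, 0.1882]
ee_rot: [[0.947, -0.322, -0.0], [-0.322, -0.947, 0.0], [-0.0, 0.0, -1.0]]
wrist_force: [3.6, -0.9, -1.2]
gripper_width: 0.249
gripper_force: 30.0
```

```bash
python3 tilt.py v 161.3
```

```text
341 241 15 13 179 | 278 275 19 6 63 | 343 275 9 4 34 | 
rows 241.0 281 theta d=0 [18.02769585] [ 13.19004058 -12.12438888] theta,d [10.00417968  0.01631993]
face centre [0.5085 0.0203 0.1186]
rel pad: normal -21.2  downslope -6.6  lateral -0.8 mm
31.6833 [0.5061 0.0211 0.1882] [ 3.6 -0.9 -1.2]
```

move_arm(targets="-.076 .025 0 0;-.076 .025 0 0;0 0 0 0;0 0 0 0")

```text
time_s: 32.07
tcp_pos: [0.5024, 0.0224, 0.1881]
ee_rot: [[0.947, -0.322, 0.0], [-0.322, -0.947, 0.0], [0.0, -0.0, -1.0]]
wrist_force: [5.2, -0.5, -1.5]
gripper_width: 0.248
gripper_force: 30.0
```

```bash
sed -i "s/m\[:,106:\]=0/m[:,106:]=0;m[118:]=0/" tilt.py; python3 tilt.py v 161.3
```

```text
342 240 14 13 175 | 
rows 240.0 253 theta d=0 [27.5174566] [-0.16590393  0.15028127] theta,d [ 2.94166655e+01 -2.41866076e-03]
face centre [0.5186 0.0169 0.1202]
rel pad: normal -11.2  downslope -2.7  lateral -0.8 mm
32.0667 [0.5024 0.0224 0.1881] [ 5.2 -0.5 -1.5]
```

move_arm(targets="-.05 .017 0 0;0 0 0 0;0 0 0 0")

```text
time_s: 32.37
tcp_pos: [0.5013, 0.0227, 0.1881]
ee_rot: [[0.947, -0.322, 0.0], [-0.322, -0.947, -0.0], [0.0, -0.0, -1.0]]
wrist_force: [4.1, -0.8, -2.9]
gripper_width: 0.249
gripper_force: 30.0
```

```bash
python3 tilt.py v 161.3
```

```text
342 240 14 13 171 | 
rows 240.0 253 theta d=0 [27.5233303] [-0.16591244  0.15028911] theta,d [ 2.94226441e+01 -2.41879765e-03]
face centre [0.5175 0.0172 0.1202]
rel pad: normal -12.2  downslope -3.2  lateral -0.9 mm
32.3667 [0.5013 0.0227 0.1881] [ 4.1 -0.8 -2.9]
```

The tilt has stopped changing, so silver is flat and centred with about 1 cm of sink. I'll retreat and repeat the set-down on the board.

move_arm(targets=".08 -.027 .05 0;.08 -.027 .05 0;.33 -.11 .2 0;.33 -.11 .2 0;.5 -.16 0 0;.6 -.2 0 0;.6 -.2 0 0;0 -.7 0 0;-.1 -.7 0 0;-.1 -.7 0 0")

```text
time_s: 33.25
tcp_pos: [0.5565, -0.0511, 0.1987]
ee_rot: [[0.947, -0.322, -0.009], [-0.322, -0.947, 0.0], [-0.008, 0.003, -1.0]]
wrist_force: [-0.2, 0.7, -2.6]
gripper_width: 0.25
gripper_force: 30.0
```

move_arm(targets="-.1 -.7 0 0;-.1 -.7 0 0;-.1 -.7 0 0;-.1 -.7 0 0;-.1 -.7 0 0;-.1 -.7 0 0;-.1 -.7 0 0;-.1 -.7 0 0;-.1 -.7 0 0;-.1 -.7 0 0")

```text
time_s: 34.08
tcp_pos: [0.5312, -0.2255, 0.199]
ee_rot: [[0.947, -0.322, -0.008], [-0.322, -0.947, 0.003], [-0.008, -0.0, -1.0]]
wrist_force: [-0.1, 0.3, -2.1]
gripper_width: 0.248
gripper_force: 30.0
```

move_arm(targets="0 -.4 -.5 0;0 0 -1 0;0 0 -1 0;-.1 0 -.7 0;-.1 0 -.4 0;0 0 -.15 0;0 0 0 0;0 0 0 0")

```text
time_s: 34.75
tcp_pos: [0.5296, -0.2356, 0.1076]
ee_rot: [[0.947, -0.321, 0.0], [-0.321, -0.947, -0.0], [0.0, 0.0, -1.0]]
wrist_force: [1.5, -1.1, -1.9]
gripper_width: 0.253
gripper_force: 30.0
```

```bash
python3 tilt.py v 161.3
```

```text
341 240 15 13 185 | 
rows 240.0 253 theta d=0 [27.53904327] [-0.16587822  0.15025798] theta,d [ 2.94379721e+01 -2.41831549e-03]
face centre [ 0.5458 -0.2411  0.0397]
rel pad: normal 41.7  downslope 120.9  lateral -237.0 mm
34.75 [ 0.5296 -0.2356  0.1076] [ 1.5 -1.1 -1.9]
```

move_arm(targets="0 0 -.06 0;0 0 -.06 0;0 0 -.06 0;0 0 -.06 0;0 0 0 0")

```text
time_s: 35.22
tcp_pos: [0.5294, -0.2356, 0.1014]
ee_rot: [[0.947, -0.321, 0.001], [-0.321, -0.947, -0.0], [0.001, 0.0, -1.0]]
wrist_force: [-1.6, 0.6, -0.2]
gripper_width: 0.248
gripper_force: 30.0
```

move_arm(targets="0 0 -.06 0;0 0 -.06 0;0 0 0 0")

```text
time_s: 35.47
tcp_pos: [0.5296, -0.2358, 0.1011]
ee_rot: [[0.947, -0.32, 0.001], [-0.32, -0.947, -0.001], [0.002, 0.001, -1.0]]
wrist_force: [-4.7, 4.0, 14.5]
gripper_width: 0.25
gripper_force: 30.0
```

move_arm(targets="0 0 -.04 0;.15 -.05 .03 0;.15 -.05 .03 0;.15 -.05 .03 0;0 0 0 0")

```text
time_s: 35.88
tcp_pos: [0.5419, -0.2399, 0.1032]
ee_rot: [[0.947, -0.32, 0.003], [-0.32, -0.947, -0.002], [0.004, 0.001, -1.0]]
wrist_force: [-4.6, 3.4, 15.5]
gripper_width: 0.25
gripper_force: 30.0
```

```bash
python3 tilt.py v 161.3
```

```text
341 251 15 14 202 | 
rows 251.0 265 theta d=0 [20.44248669] [-0.19939112  0.18273794] theta,d [ 2.33509817e+01 -4.16644892e-03]
face centre [ 0.5477 -0.2419  0.0338]
rel pad: normal 40.6  downslope 127.0  lateral -237.2 mm
35.8833 [ 0.5419 -0.2399  0.1032] [-4.6  3.4 15.5]
```

move_arm(targets=".15 -.05 .02 0;.15 -.05 .02 0;.15 -.05 .01 0;.15 -.05 0 0;0 0 0 0")

```text
time_s: 36.35
tcp_pos: [0.5577, -0.2452, 0.1041]
ee_rot: [[0.947, -0.32, 0.005], [-0.32, -0.947, -0.003], [0.005, 0.001, -1.0]]
wrist_force: [-2.3, 1.7, 12.5]
gripper_width: 0.252
gripper_force: 30.0
```

```bash
python3 tilt.py v 161.3
```

```text
341 264 15 4 58 | 
rows 264.0 268 theta d=0 [15.73130486] [-5.74121766  5.29458083] theta,d [ 5.78506445e+01 -3.46803118e-02]
face centre [ 0.5566 -0.2448  0.0345]
rel pad: normal 49.0  downslope 131.1  lateral -237.1 mm
36.35 [ 0.5577 -0.2452  0.1041] [-2.3  1.7 12.5]
```

move_arm(targets=".15 -.05 0 0;.15 -.05 -.02 0;.15 -.05 -.02 0;.15 -.05 -.02 0;.15 -.05 -.02 0;.1 -.03 -.03 0;0 0 0 0")

```text
time_s: 36.98
tcp_pos: [0.5797, -0.2525, 0.1012]
ee_rot: [[0.947, -0.32, 0.007], [-0.32, -0.947, -0.003], [0.007, 0.001, -1.0]]
wrist_force: [-0.4, 0.6, 9.4]
gripper_width: 0.249
gripper_force: 30.0
```

move_arm(targets="0 0 -.03 0;0 0 0 0;0 0 .06 0;0 0 .06 0;0 0 0 0")

```text
time_s: 37.4
tcp_pos: [0.5783, -0.2518, 0.1012]
ee_rot: [[0.947, -0.321, 0.004], [-0.321, -0.947, -0.001], [0.004, 0.0, -1.0]]
wrist_force: [2.1, -0.2, 4.9]
gripper_width: 0.247
gripper_force: 30.0
```

```bash
python3 - <<'E'
from station import *
from h import *
s=sense();print(s['time_s'],s['wrist_force'],s['moment'],s['tcp_pos'])
c=capture('scene')['image'];w=capture('wrist')['image']
cv2.imwrite('pics/fin.png',np.hstack([cv2.resize(c[230:380,190:340],(400,400)),cv2.resize(w[100:400,170:470],(400,400))]))
E
```

```text
37.4 [ 2.12768075 -0.23339604  4.92467594] [-0.03554664 -0.25745283 -0.00815759] [ 0.57834998 -0.25183355  0.10121733]
```

move_arm(targets="0 0 .05 0;0 0 .03 0;0 0 0 0")

```text
time_s: 37.75
tcp_pos: [0.5761, -0.2511, 0.1012]
ee_rot: [[0.947, -0.322, -0.002], [-0.322, -0.947, 0.001], [-0.002, -0.0, -1.0]]
wrist_force: [-0.4, 0.5, 1.7]
gripper_width: 0.249
gripper_force: 30.0
```

move_arm(targets="0 0 0 0;0 0 0 0;0 0 0 0;0 0 0 0;0 0 0 0;0 0 0 0;0 0 .5 0;0 0 1 0;0 0 1 0;0 0 1 0", gripper=75)

```text
time_s: 38.58
tcp_pos: [0.5764, -0.2514, 0.1901]
ee_rot: [[0.947, -0.322, -0.001], [-0.322, -0.947, 0.0], [-0.001, 0.0, -1.0]]
wrist_force: [-0.1, -0.4, 0.4]
gripper_width: 0.844
gripper_force: 0.0
```

move_arm(targets="0 0 1 0;0 0 .5 0;-.5 0 0 0;-1 0 0 0;-1 0 0 0;-1 0 0 0;-1 0 0 0;-.5 0 0 0;0 0 0 0;0 0 0 0")

```text
time_s: 39.42
tcp_pos: [0.452, -0.2516, 0.2275]
ee_rot: [[0.947, -0.322, 0.002], [-0.322, -0.947, -0.001], [0.002, 0.0, -1.0]]
wrist_force: [-0.2, -0.5, 0.4]
gripper_width: 0.859
gripper_force: 0.0
```

```bash
python3 - <<'E'
from station import *
from h import *
s=sense();print(s['time_s'],s['wrist_force'],s['tcp_pos'])
c=capture('scene')['image'];t=capture('top')
w=t['image'];cv2.imwrite('pics/fin.png',np.hstack([cv2.resize(c[150:390,180:420],(400,400)),cv2.resize(w[170:330,270:470],(400,400))]))
E
```

```text
39.4167 [-0.23779445 -0.50078917  0.42964908] [ 0.45199738 -0.25158096  0.22745125]
```

View pics/fin.png

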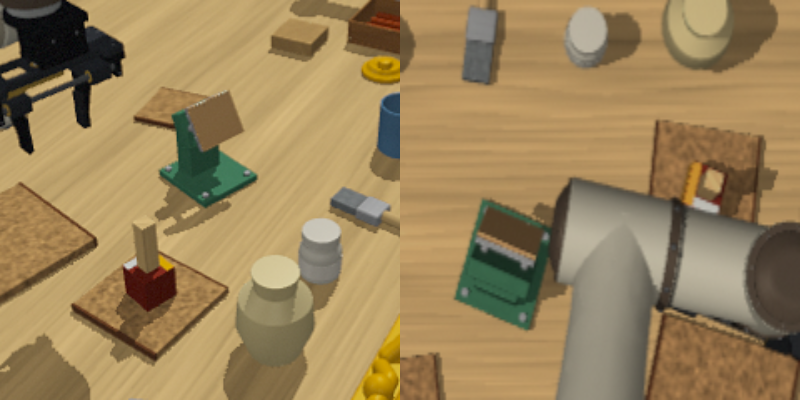

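The final picture shows the block standing upright near the middle of the middle board (scene crop about (150,280)), and the pad back at rest. The jars, brush and other things in view look undisturbed. I'm handing in.

```bash
python3 -c "
from station import *
print(finish_job())"
```

```text
the job is handed in; nothing more can be done
None
```

The job is handed in: I pressed gold and then silver flat and centred on the pad, to about 1 cm of sink as estimated from wrist force and arm position. The block stands upright on the middle board, with nothing else visibly moved; the hand-in gave no verdict.

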